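# Show a glass colour sample over the light pad

## Robot

A 6-joint arm with a two-finger parallel gripper is mounted at the origin on the work surface. World frame = base frame: x ahead of the robot, y to its left, z up, the work surface at z = 0. Lengths are in mm, angles in degrees, forces in N, time in s.
With the tool pointing down it reaches from about 350 to 850 mm from the base axis. Payload 8.1 kg.
Tool frame: the origin (TCP) lies midway between the tips of the shut fingers; the grasp point (between the pads) lies 19 mm behind it; z points along the fingers, y is the line along which they close (so a half turn about z gives the same grasp; the last joint's range is limited). The gripper opens to 85 mm and grips with 20 to 120 N. Pads are 22 mm wide; open, the fingers measure 114 mm over their backs; the gripper's body (76 mm by 85 mm) begins 54 mm behind the grasp point. The pads swing forward as they close: fully open they stand 13 mm farther back than shut.
Start: joints at [-82.185, 7.471, 85.268, -0, 87.261, -4.893], TCP at [132.012, -585.302, 231.292] pointing down, gripper open.
Joint ranges: [-169.43, 169.43], [-51.17, 129.36], [1.28, 143.12], [-76.62, 256.62], [0, 156.53], [-152.29, 152.29]. Speed limits (degrees/s): [136.94, 136.94, 159.86, 180, 180, 180].

## Interface

Orientations are given as [roll, pitch, yaw] about the fixed x, y, z axes, in that order (R = Rz(yaw) Ry(pitch) Rx(roll)).
In Python, from bench import r, ticket, probe_bus, snapshot gives the robot as it stands (r), with the cameras as plain functions, the job (ticket) and the readings (probe_bus).
- The arm moves only by the tool steer_hand, called after "Call:" by a JSON object that holds its "api" and its "payload". Schema: {"type":"object","properties":{"plan":{"type":"array","items":{"type":"array","prefixItems":[{"type":"array","items":{"type":"number"},"minItems":3,"maxItems":3},{"type":"array","items":{"type":"number"},"minItems":3,"maxItems":3},{"type":"number"}],"minItems":3,"maxItems":3},"minItems":1,"maxItems":8},"grip_n":{"type":"number"},"only":{"type":"string"},"quiet":{"type":"boolean"},"lines":{"type":"string"}},"required":["plan"],"additionalProperties":false}. plan is a list of rows, 1 to 8 of them, each written [[rx, ry, rz], [dx, dy, dz], opening]: a rotation vector rx, ry, rz in normalised numbers (1 is 360 degrees), then dx, dy, dz in fractions of the full range, 1 being 800 mm, then the finger opening in mm; each row is the pose to reach, as a shift and turn from the pose commanded when the call began, along the tool's axes at that moment; what a row does not reach only later rows make up. A row lasts 1/8 s, in which the tool goes at most 62.5 mm and 10.7 degrees, less where a joint would pass 70% of its speed; a pose out of reach is approached as far as the arm can. The fingers move at their own pace and stop on an object; grip_n is the grip in N (left out, the last holds). Time passes only in rows, so rows that do not move let the fingers close. The tool returns the time, the measured TCP pose, the force, the opening and the grip force at its end. only (a regular expression) keeps the lines of the reply that match it, lines (a string "A,B") keeps lines A to B, and quiet returns only ok. A shift or turn number past 1, either way, is cut back to 1. Input that does not fit is refused with a message, and nothing moves.
- probe_bus.sense(): the state, without advancing time (a new reading comes with each control period).
- snapshot(name): name is "scene" or "top" or "wrist"; returns a dict with "pixels" (384x512x3 uint8, blue, green, red), "fx", "fy", "cx", "cy" (pixels), "pose" (4x4, takes a point from camera to world coordinates). Camera axes: x right, y up, looking along -z (the intrinsics and any distortion apply to the point x, -y, -z); pixel columns grow to the right and rows downward; lengths in mm; the calibration is good to about 2 mm. The wrist camera is an equidistant fisheye: a pixel r from the principal point sees the ray r / f radians off the axis. A picture is of the moment at which its call begins. There is no depth.
- ticket.hand_in(): hands the job in; it is judged then, once.
The state is a dict: "time": time; "joint_pos": joint angles; "qd": joint speeds; "joint_efforts": joint torques, N m; "tool_pos": TCP position; "tcp_rot": TCP orientation; "ft_force": force on the tool from outside, world axes, zero at the start; "wrist_torque": the same for the moment, N m; "finger_gap": finger opening in mm; "grip_force": force on a finger pad.
Only numpy, scipy, OpenCV 4.12 (cv2) and the standard library are available. Lean on these libraries where they do the work, as an engineer would, in place of code of your own. Each camera call takes 0.05 s, during which the arm holds its last target. There are 200 camera calls.

## Task

Lift the red case's clear lid by its black tab until it rests back on its stop, then take the glass colour sample out of the case, holding it by its clear teal part with the fingers off the white frosted end (the end with the clipped corner). Show it to the customer: hold it level with its label face up, about 10 cm above the middle of the light pad and in line with the pad's length, its frosted end pointing to the pad's orange end. Finish while you are holding it there, motionless; leave the lid open and all the other goods undisturbed.

Things in the scene. Friction and masses are not known exactly. Their poses are not given: they have to be found in the camera images.
- case: fixed red metal case, 190 (x) by 310 (y) by 55 mm high, walls 6 mm, on the left or right side, turned a little. Origin under its centre; z up, x away from the robot to the hinge side. A 48 mm high wall at y = +58 mm divides it: the wide compartment (178 by 205 mm, centre y = -47 mm, dark floor 6 mm above the table) holds the glass sample, the narrow one a tin and a spool
- lid (a joint): angle of the case's clear, red-framed lid (190 x 310 x 8 mm, 0.35 kg) about the hinge on the case's far top edge: 0 shut, growing as it opens up and away from the robot, 1.75 resting on its stop just past upright. Stiff hinge: it stays where it is left and takes about 4 N at the tab to lift. It may start up to 0.3 ajar
- lid_tab (a point): grip point in the lid's black pull tab, a bar 28 mm wide (along the hinge line) and 12 mm thick that sticks out 46 mm from the middle of the lid's front edge, in the lid's plane. The point is in its mid-width and mid-thickness, 28 mm out from the edge, 218 mm from the hinge line and 6 mm above the lid's underside. Axes turn with the lid: x towards the hinge, y along it, z out of the top face
- lid_hinge (a point): middle of the hinge line, on the case's far top edge, 55.5 mm above the table, at the level of the shut lid's underside; axes as lid_tab
- plate: glass colour sample, 110 (x) by 40 (y) mm, 8 mm thick on four 4 mm rubber feet (12 mm in all), about 90 g, flat and label up on the wide compartment's floor, facing any way. Origin in the middle at the feet's underside, z out of the label face. Clear teal from x = -55 to +18 mm; x = +18 to +55 mm is the white frosted end with the paper label on top and a 9 mm square notch in its corner at +x, +y
- plate_label (a point): the middle of the frosted end, on the plate's label face: 37 mm from the plate's middle along its +x, 12 mm above the feet's underside
- light_pad: fixed white-lit light pad in an aluminium frame, 220 (x) by 160 (y) by 10 mm thick, flat on the table on the side where the case is not, turned a little. Origin under its centre, z up; its +x end, the one farther from the robot, has an orange band 45 mm long; the rest is white
- bowls_a: a stack of three glazed bowls (104 mm across, 71 mm high) at the table's left; loose, to be left alone; origin under its centre
- bowls_b: a stack of four glazed bowls (104 mm across, 93 mm high) at the table's right; loose, to be left alone; origin under its centre
- candle: a closed candle jar (70 mm across, 90 mm high) towards the back; loose, to be left alone; origin under its centre
- gift_box: a small cardboard gift box with blue lid (84 x 84 x 68 mm) towards the back; loose, to be left alone; origin under its centre
- bead_tin: a round brass tin (48 mm across, 26 mm high) in the case's narrow compartment; loose, to be left alone; origin under its centre
- spool: a wooden spool (36 mm across, 35 mm high) in the case's narrow compartment; loose, to be left alone; origin under its centre

How it is judged:
By the outcome, as a careful person would: the job done as asked, in the order asked, and still so for the second after the job is handed in, while the arm keeps its last pose, push and grip.
It also fails if it takes over 58 s, if anything falls off the work surface, if the arm or the gripper's body presses on something with over 40 N, if the wrist force passes 120 N, or if a joint passes its speed limit or range.

## Working session

There is one attempt and no reset: what is moved stays moved. The work goes in short steps, Python scripts to look and compute and a tool call to move; the robot and the scene stay as the last step left them, time stands still between calls to the robot, and variables do not carry over. Pictures are saved under pics/ and viewed, at most 10 in all, crops included, and the job is handed in when it is done.

```bash
ls; mkdir -p pics
```

Run:
```python
from bench import r, ticket, probe_bus, snapshot
import cv2,numpy as np
print(probe_bus.sense())
a=snapshot("scene");b=snapshot("top");c=snapshot("wrist")
for n,s in zip("abc",(a,b,c)):
    np.save(f"pics/{n}0.npy",s,allow_pickle=True)
    print({k:np.round(v,3).tolist() for k,v in s.items() if k!="pixels"})
cv2.imwrite("pics/top0.png",b["pixels"]);cv2.imwrite("pics/scene0.png",a["pixels"])
```

```text
bench.py
pics
{'time': 0.0, 'joint_pos': array([-8.21851823e+01,  7.51530808e+00,  8.53307145e+01,  2.92654080e-04,
        8.72645161e+01, -4.89435589e+00]), 'qd': array([ 0.09206767, -0.07465365, -0.01210273, -0.02717604,  0.03399197,
       -0.11145767]), 'joint_efforts': array([-2.15519399e-04, -5.69409370e+01, -5.00550413e+01, -2.38590437e-04,
        1.50835735e-02, -2.23425741e-05]), 'tool_pos': array([ 131.93277503, -584.72139136,  230.22863171]), 'tcp_rot': array([-1.79889889e+02, -9.72224977e-03,  1.27091500e+01]), 'ft_force': array([-0.49910653,  0.22941289,  0.19361705]), 'wrist_torque': array([0.04669927, 0.04070902, 0.04649024]), 'grip_force': 0.0, 'finger_gap': 85.32894320878552}
{'fx': 462.452, 'fy': 462.452, 'cx': 247.727, 'cy': 191.332, 'pose': [[0.396, -0.543, 0.74, 1598.88], [0.918, 0.249, -0.308, -427.548], [-0.017, 0.802, 0.597, 916.971], [0.0, 0.0, 0.0, 1.0]]}
{'fx': 497.415, 'fy': 497.415, 'cx': 262.823, 'cy': 190.564, 'pose': [[-0.03, 0.978, -0.208, 249.956], [-1.0, -0.028, 0.01, -2.717], [0.004, 0.208, 0.978, 1679.707], [0.0, 0.0, 0.0, 1.0]]}
{'fx': 297.319, 'fy': 297.319, 'cx': 251.516, 'cy': 188.391, 'pose': [[0.221, 0.934, 0.281, 203.603], [-0.975, 0.212, 0.063, -569.657], [-0.001, -0.288, 0.958, 373.437], [0.0, 0.0, 0.0, 1.0]]}
```

View pics/top0.png

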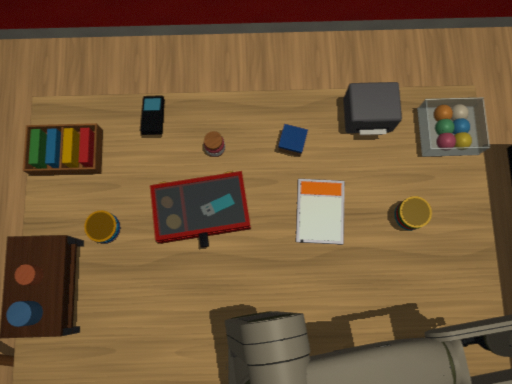

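View pics/scene0.png

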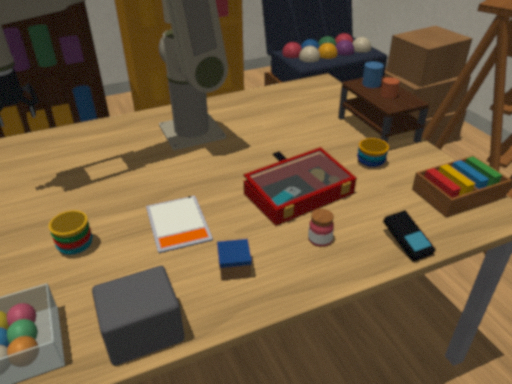

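The top view shows the case on the left at columns 152–248, rows 173–242, with the tab near (203,240). The plate is near (217,205) with its frosted end at left, and the pad is at columns 297–344 with orange at the top. The scene view agrees, with the tab at about (279,156) and the lid nearly shut.

Create h.py:
```python
import numpy as np,cv2
from scipy.spatial.transform import Rotation as R
def ray(s,uv,fish=False):
    uv=np.atleast_2d(np.asarray(uv,float)); x=(uv[:,0]-s["cx"])/s["fx"]; y=(uv[:,1]-s["cy"])/s["fy"]
    if fish:
        t=np.hypot(x,y)+1e-12; d=np.c_[x/t*np.sin(t),-y/t*np.sin(t),-np.cos(t)]
    else: d=np.c_[x,-y,-np.ones_like(x)]
    d/=np.linalg.norm(d,axis=1)[:,None]
    return s["pose"][:3,3],d@s["pose"][:3,:3].T
def plane(s,uv,z,fish=False):
    o,d=ray(s,uv,fish); return o+d*((z-o[2])/d[:,2])[:,None]
def tri(views):  # [(s,uv,fish)]
    A=0;b=0;L=[]
    for s,uv,f in views:
        o,d=ray(s,uv,f);P=np.eye(3)-np.outer(d[0],d[0]);A=A+P;b=b+P@o;L.append((o,P))
    p=np.linalg.solve(A,b); return p,max(np.linalg.norm(P@(p-o)) for o,P in L)
def hsv(s): return cv2.cvtColor(s["pixels"],cv2.COLOR_BGR2HSV)
def blobs(m,amin=15):
    n,l,st,c=cv2.connectedComponentsWithStats(m.astype(np.uint8)); 
    return [(st[i],c[i],(l==i).astype(np.uint8)) for i in range(1,n) if st[i][4]>=amin]
def rect(mask):
    c=max(cv2.findContours(mask.astype(np.uint8),cv2.RETR_EXTERNAL,cv2.CHAIN_APPROX_NONE)[0],key=cv2.contourArea)
    return cv2.boxPoints(cv2.minAreaRect(c))
def load(n): return np.load(f"pics/{n}.npy",allow_pickle=True).item()
```

Run:
```python
from h import *
np.set_printoptions(precision=1,suppress=True)
a,b=load("a0"),load("b0")
for s,n,box in ((a,"a",(120,60,420,300)),(b,"b",(130,100,420,260))):
    H=hsv(s);M=np.zeros(H.shape[:2],bool);M[box[1]:box[3],box[0]:box[2]]=1
    h,S,V=H[...,0],H[...,1],H[...,2]
    for k,m in dict(red=((h<6)|(h>173))&(S>170)&(V>70),black=(V<40),orange=(h>5)&(h<14)&(S>200)&(V>180),white=(S<50)&(V>190),teal=(h>80)&(h<100)&(S>70)).items():
        for st,c,mm in blobs(m&M,12): print(n,k,st,c, plane(s,c,60)[0] if n=='b' else '', plane(s,c,10)[0])
# pad
```

```text
a red [ 245  148  110   76 1732] [292.1 192.4]  [540.5 170.3  10. ]
a black [201  60  11  14  44] [205.2  66. ]  [-615.4  271.    10. ]
a black [209  60  12   6  30] [214.8  61.8]  [-648.3  336.1   10. ]
a black [272  60  94  21 962] [318.5  70.9]  [-305.2  763.4   10. ]
a black [378  60   8   4  16] [382.4  60.8]  [-279.5 1131.4   10. ]
a black [209  64   6  11  20] [211.4  70. ]  [-551.   282.2   10. ]
a black [214  67   8  11  32] [217.  72.]  [-513.9  298.6   10. ]
a black [197  71  10   8  28] [201.   74.4]  [-519.   215.6   10. ]
a black [205  76  11   9  25] [210.9  79.4]  [-439.1  239.1   10. ]
a black [201  81  10   4  13] [205.8  82.2]  [-419.1  205.8   10. ]
a black [342  86   5  15  30] [343.8  93.5]  [-26.5 733.   10. ]
a black [ 347   98   73   43 1022] [388.3 118.8]  [257.4 764.2  10. ]
a black [340 107   5  10  23] [341.8 111. ]  [116.9 630.7  10. ]
a black [275 153   9   7  36] [278.8 155.8]  [322.6 230.1  10. ]
a black [385 212  35  49 757] [402.5 231.6]  [843.1 373.2  10. ]
a orange [160 229  47  18 318] [183.  237.2]  [ 601.2 -218.7   10. ]
a white [ 150  197   54
[... 503 characters left out ...]
lack [199 233   9  14 107] [203.3 239.4] [436.6 179.7  60. ] [442.4 185.3  10. ]
b orange [302 182  21  12 103] [310.2 188.3] [ 596.9 -177.3   60. ] [ 607.6 -182.7   10. ]
b orange [313 183  23  10  70] [326.5 185.8] [ 603.7 -231.9   60. ] [ 614.7 -239.    10. ]
b orange [331 184  10  11  34] [336.6 189.5] [ 590.3 -264.9   60. ] [ 600.8 -273.    10. ]
b white [ 299  196   42   45 1748] [320.1 218.1] [ 495.7 -205.    60. ] [ 503.3 -211.2   10. ]
b teal [143 100  20  13 206] [151.8 105.3] [905.7 355.   60. ] [926. 366.  10.]
b teal [210 193  25  20 283] [222.3 202.6] [557.  116.1  60. ] [566.5 119.8  10. ]
b teal [395 213  12  17  19] [398.6 221.7] [ 476.3 -462.5   60. ] [ 483.3 -476.7   10. ]
```

The rows are not in the units I measure in: shifts go in shares of 800 mm and turns go in shares of 360 degrees. I convert before sending: 335 mm / 800 = 0.4188, -268 mm / 800 = -0.335.

Call:
{"api": "steer_hand", "payload": {"plan": [[[0,0,0],[0.0625,-0.05,-0.025],85],[[0,0,0],[0.1225,-0.0975,-0.05],85],[[0,0,0],[0.1813,-0.145,-0.075],85],[[0,0,0],[0.2413,-0.1925,-0.0875],85],[[0,0,0],[0.3,-0.24,-0.1],85],[[0,0,0],[0.36,-0.2875,-0.1125],85],[[0,0,0],[0.4188,-0.335,-0.125],85]]}}

```text
time: 1.02
tool_pos: [398.1, -251.6, 330.9]
tcp_rot: [180.0, -0.0, 12.7]
ft_force: [1.2, -1.3, -0.9]
finger_gap: 84.9
grip_force: 0.0
```

Call:
{"api": "steer_hand", "payload": {"plan": [[[0,0,0],[0.0113,-0.0675,0],85],[[0,0,0.0028],[0.0225,-0.135,0],85],[[0,0,0.0056],[0.0338,-0.2013,0],85],[[0,0,0.0083],[0.0463,-0.2688,0],85],[[0,0,0.0111],[0.0575,-0.335,0],85],[[0,0,0.0139],[0.0688,-0.4025,0],85],[[0,0,0.0139],[0.08,-0.4688,0],85],[[0,0,0.0139],[0.08,-0.4688,0],85]]}}

```text
time: 2.02
tool_pos: [376.3, 129.8, 330.3]
tcp_rot: [-179.9, 0.0, 8.1]
ft_force: [0.4, -0.4, -0.6]
finger_gap: 84.9
grip_force: 0.0
```

Run:
```python
from bench import r, ticket, probe_bus, snapshot
import cv2,numpy as np
s=snapshot("wrist");np.save("pics/w1.npy",s,allow_pickle=True);cv2.imwrite("pics/w1.png",cv2.resize(s["pixels"],(800,600)))
t=snapshot("top");np.save("pics/t1.npy",t,allow_pickle=True)
```

```text
(no output)
```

View pics/w1.png

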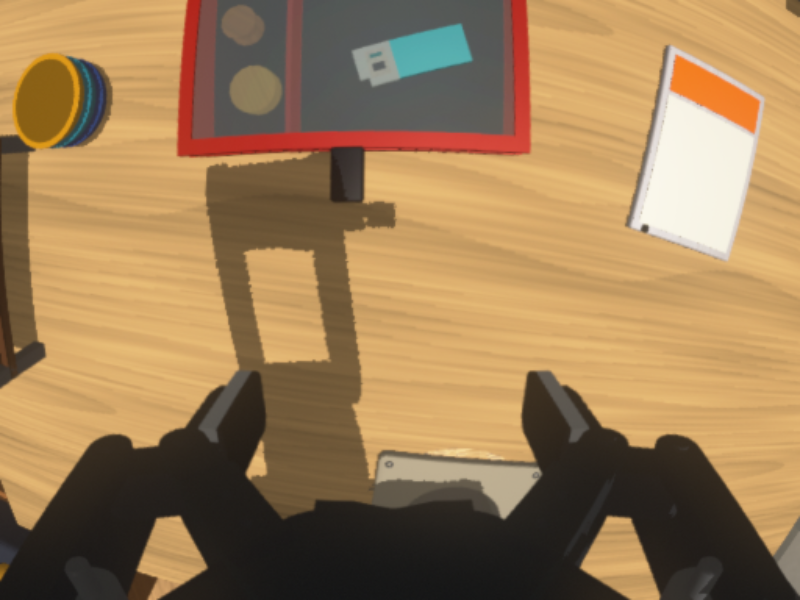

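The wrist view (scaled by 1.5625) shows the lid tab at about (347,175), the plate from (360,65) frosted to (470,45) teal, and the pad with its orange end far. I'll take a second view for the height.

Converted, 130 mm / 800 = 0.1625, 90 mm / 800 = 0.1125.

Call:
{"api": "steer_hand", "payload": {"plan": [[[0,0,0],[0.025,0.0563,-0.025],60],[[0,0,0],[0.05,0.1125,-0.05],60],[[0,0,0],[0.05,0.1625,-0.075],60],[[0,0,0],[0.05,0.1625,-0.075],60]]}}

```text
time: 2.62
tool_pos: [435.0, -0.9, 392.0]
tcp_rot: [179.9, -0.1, 7.3]
ft_force: [-0.1, -0.5, 0.3]
finger_gap: 60.1
grip_force: 0.0
```

Run:
```python
from bench import r, ticket, probe_bus, snapshot
from h import *
np.set_printoptions(precision=1,suppress=True)
s=snapshot("wrist");np.save("pics/w2.npy",s,allow_pickle=True)
w1=load("w1");out=[]
for w in (w1,s):
    H=hsv(w);h,S,V=H[...,0],H[...,1],H[...,2]
    red=((h<6)|(h>173))&(S>150)&(V>90)
    black=(V<60)
    R_=[b for b in blobs(red,300)]; 
    print("red",[b[0] for b in R_])
    for st,c,m in blobs(black,150):
        if st[1]<200 and 150<st[4]<1500:print("blk",st,c,rect(m).tolist())
    orange=(h>5)&(h<16)&(S>200)&(V>150)
    print("or",[(b[0],rect(b[2]).tolist()) for b in blobs(orange,150)])
cv2.imwrite("pics/w2.png",cv2.resize(s["pixels"],(800,600)))
```

```text
red [array([ 114,    0,  225,  100, 4230], dtype=int32)]
blk [212  95  20  34 387] [217.9 109.3] [[212.0, 95.0], [231.0, 95.0], [231.0, 128.0], [212.0, 128.0]]
or [(array([ 430,   36,   55,   48, 1144], dtype=int32), [[423.9696350097656, 53.338348388671875], [433.1365661621094, 35.73779296875], [490.1498718261719, 65.43222045898438], [480.9829406738281, 83.03277587890625]])]
red [array([  63,    7,  175,  125, 4148], dtype=int32)]
blk [467   0  45  18 435] [493.1   6.6] [[467.0, 0.0], [511.0, 0.0], [511.0, 17.0], [467.0, 17.0]]
blk [133 126  17  29 438] [141.1 139.8] [[132.8247528076172, 126.14431762695312], [148.2020721435547, 125.44534301757812], [149.4824676513672, 153.61441040039062], [134.1051483154297, 154.31338500976562]]
or [(array([349,  52,  64,  39, 471], dtype=int32), [[348.67291259765625, 54.19917297363281], [356.993896484375, 40.41011047363281], [416.32098388671875, 76.2109375], [408.0, 90.0]])]
```

View pics/w2.png

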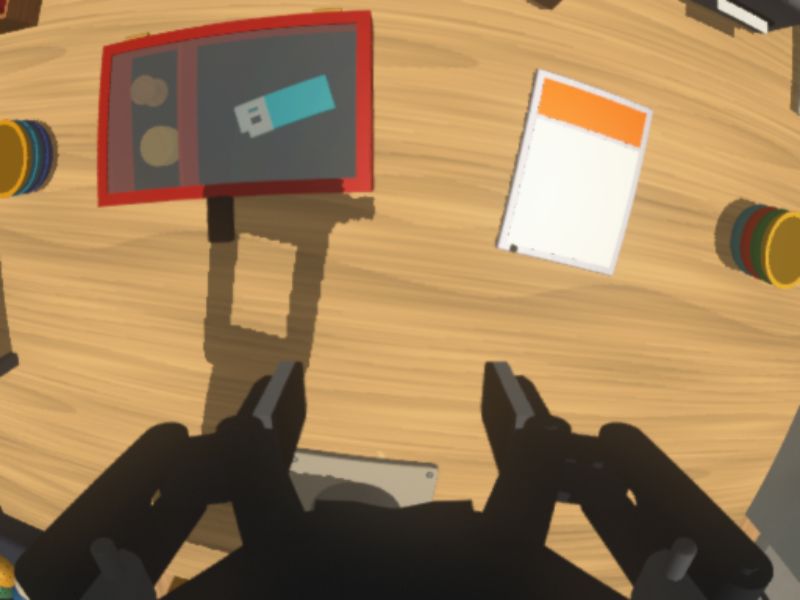

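Run:
```python
from h import *
np.set_printoptions(precision=1,suppress=True)
w1,w2=load("w1"),load("w2");k=1/1.5625
P=dict(tabL=((332,199),(209,241)),tabR=((363,201),(234,242)),lidFL=((180,155),(98,206)),lidFR=((530,152),(373,190)),
plNotch=((352,50),(234,106)),plFoot=((373,86),(248,137)),plT1=((462,24),(326,75)),plT2=((471,59),(334,107)),
padA=((670,46),(539,70)),padB=((763,98),(652,110)),padC=((728,259),(612,274)),padD=((630,226),(498,247)))
for n,(p,q) in P.items():
    x,e=tri([(w1,np.array(p)*k,1),(w2,np.array(q)*k,1)]);print(n,x,round(e,1),end="  ")
    z=10 if n[0:3]=="pad" else 18 if n[:2]=="pl" else 63
    print(plane(w1,np.array(p)*k,z,1)[0],plane(w2,np.array(q)*k,z,1)[0])
x=plane(w2,np.array([[371,12]])*k,63,1);print("hingeR",x)
```

```text
tabL [408.3 184.5  88.9] 0.6  [406.2 187.8  63. ] [401.9 194.5  63. ]
tabR [409.  158.8  82.9] 1.0  [407.9 160.2  63. ] [403.8 165.1  63. ]
lidFL [434.3 325.1  90.1] 0.5  [432.8 338.   63. ] [430.3 344.8  63. ]
lidFR [474.9  22.6  73.9] 0.0  [475.6  19.4  63. ] [474.2  22.9  63. ]
plNotch [551.7 194.3  16.9] 0.4  [551.1 194.   18. ] [551.9 194.1  18. ]
plFoot [515.9 168.1  31.8] 0.9  [517.2 168.6  18. ] [517. 173.  18.]
plT1 [594.2  92.3  18.2] 0.3  [594.6  92.4  18. ] [594.   92.2  18. ]
plT2 [558.9  78.7  19.2] 0.6  [559.8  78.9  18. ] [558.4  78.6  18. ]
padA [ 639.7 -144.9    9. ] 0.3  [ 639.6 -144.1   10. ] [ 639.2 -144.7   10. ]
padB [ 629.3 -302.6    5.2] 0.1  [ 627.3 -298.2   10. ] [ 628.3 -299.8   10. ]
padC [ 414.7 -281.7   13.3] 0.4  [ 414.8 -284.5   10. ] [ 413.8 -283.7   10. ]
padD [ 424.9 -128.1    8.2] 0.3  [ 425.3 -126.9   10. ] [ 424.9 -127.7   10. ]
hingeR [[658.7  48.8  63. ]]
```

Converted, 192 mm / 800 = 0.24, -175 mm / 800 = -0.2188, 45 degrees / 360 = 0.125.

Call:
{"api": "steer_hand", "payload": {"plan": [[[0,0.0222,0],[-0.0075,-0.0375,0.04],60],[[0,0.0444,0],[-0.0138,-0.075,0.08],60],[[0,0.0667,0],[-0.0213,-0.1125,0.12],60],[[0,0.0889,0],[-0.0275,-0.15,0.16],60],[[0,0.1111,0],[-0.035,-0.1875,0.2],60],[[0,0.125,0],[-0.0413,-0.2188,0.24],60],[[0,0.125,0],[-0.0413,-0.2188,0.24],60],[[0,0.125,0],[-0.0413,-0.2188,0.24],60]]}}

```text
time: 3.68
tool_pos: [420.6, 224.4, 202.0]
tcp_rot: [177.6, -42.9, 7.9]
ft_force: [-0.6, 0.0, 0.9]
finger_gap: 60.0
grip_force: 0.0
```

Run:
```python
from bench import r, ticket, probe_bus, snapshot
from h import *
np.set_printoptions(precision=1,suppress=True)
s=snapshot("wrist");np.save("pics/w3.npy",s,allow_pickle=True)
print(probe_bus.sense()["joint_pos"],s["pose"])
cv2.imwrite("pics/w3.png",cv2.resize(s["pixels"],(800,600)))
```

```text
[ 38.8 -51.1 143.1 -28.5  54.1 131.8] [[  0.1   0.9  -0.4 377. ]
 [ -1.    0.1  -0.  223.5]
 [  0.    0.4   0.9 356.9]
 [  0.    0.    0.    1. ]]
```

View pics/w3.png

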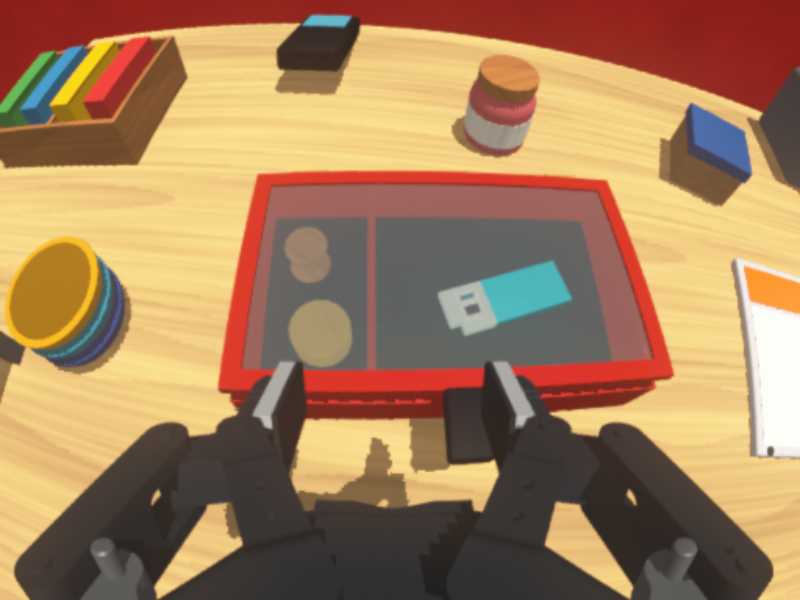

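The view shows the tab at (445–490, 388–462), just left of the right finger, with the lid slightly ajar. The 45° tilt ran into joint limits, so I'll use a smaller tilt.

Run:
```python
from h import *
np.set_printoptions(precision=1,suppress=True)
w1,w2,w3=[load(n) for n in("w1","w2","w3")];k=1/1.5625
P=dict(tabL=((332,199),(209,241),(449,462)),lidFL=((180,155),(98,206),(221,388)),lidFR=((530,152),(373,190),(671,377)))
for n,v in P.items():
    V=[(w,np.array(p)*k,1) for w,p in zip((w1,w2,w3),v)]
    print(n,tri(V),tri(V[::2]))
print([plane(w3,np.array(p)*k,63.5,1)[0] for p in((258,175),(606,182))])
from bench import r, ticket, probe_bus, snapshot
print(probe_bus.sense()["tool_pos"],R.from_euler("xyz",probe_bus.sense()["tcp_rot"],degrees=True).as_matrix())
```

```text
tabL (array([407.5, 185.5,  85.1]), np.float64(1.018533202504506)) (array([407.8, 185.4,  81.3]), np.float64(0.33207749606513426))
lidFL (array([433.6, 328.7,  84.3]), np.float64(0.944632906264061)) (array([433.7, 329.7,  81.3]), np.float64(0.4994982282780596))
lidFR (array([474.9,  22.6,  74.6]), np.float64(0.1551975362380192)) (array([474.7,  22.8,  75. ]), np.float64(0.10710467380545317))
[array([618.9, 356.1,  63.5]), array([658.9,  50.6,  63.5])]
[421.  223.4 201.8] [[ 0.7  0.1  0.7]
 [ 0.1 -1.   0.1]
 [ 0.7  0.  -0.7]]
```

Add to h.py:
```python
def go(p,tilt,yaw,cur=None):
    """rotvec (deg), shift (mm) in tool axes to TCP p, tool down tilted fwd by tilt at heading yaw"""
    from bench import r, ticket, probe_bus, snapshot
    s=probe_bus.sense(); C=R.from_euler("xyz",s["tcp_rot"],degrees=True)
    T=R.from_euler("z",yaw,degrees=True)*R.from_euler("y",-tilt,degrees=True)*R.from_euler("x",180,degrees=True)
    print("from",np.round(s["tool_pos"],1),np.round(s["tcp_rot"],1),"t",s["time"])
    print("rot",np.round((C.inv()*T).as_rotvec(degrees=True),1),"shift",np.round(C.inv().apply(np.array(p)-s["tool_pos"]),1))
```

```bash
python3 -c "
from h import *
go((424,174.3,130),15,7.5)"
```

```text
from [421.  223.4 201.8] [177.6 -42.9   7.8] t 3.725
rot [  2.2 -27.9  -0.3] shift [-51.6  46.9  52.1]
```

Converted, 52 mm / 800 = 0.065, -51 mm / 800 = -0.0638, -28 degrees / 360 = -0.0778.

Call:
{"api": "steer_hand", "payload": {"plan": [[[0.0028,-0.025,0],[-0.0213,0.02,0.0213],60],[[0.0056,-0.05,0],[-0.0425,0.04,0.0425],60],[[0.0056,-0.0778,0],[-0.0638,0.0588,0.065],60],[[0.0056,-0.0778,0],[-0.0638,0.0588,0.065],60],[[0.0056,-0.0778,0],[-0.0638,0.0588,0.065],60]]}}

```text
time: 4.35
tool_pos: [425.0, 172.9, 130.8]
tcp_rot: [180.0, -15.0, 6.8]
ft_force: [-0.1, 0.4, 0.5]
finger_gap: 59.9
grip_force: 0.0
```

```bash
python3 -c "
from h import *
go((428.4,174.8,57),15,7.5)
from bench import r, ticket, probe_bus, snapshot
print(probe_bus.sense()['joint_pos'])"
```

```text
from [425.  172.9 130.8] [180.  -15.    6.8] t 4.35
rot [ 0.2  0.  -0.6] shift [-15.6  -1.5  72.3]
[ 18.03083991 -26.88964355 127.67340901  -3.19682599  64.54883695
 102.19057944]
```

Converted, 72 mm / 800 = 0.09, 36 mm / 800 = 0.045, -1 degrees / 360 = -0.0028.

Call:
{"api": "steer_hand", "payload": {"plan": [[[0,0,-0.0028],[-0.01,-0.0013,0.045],60],[[0,0,-0.0028],[-0.02,-0.0013,0.09],60],[[0,0,-0.0028],[-0.02,-0.0013,0.09],60],[[0,0,-0.0028],[-0.02,-0.0013,0.09],15],[[0,0,-0.0028],[-0.02,-0.0013,0.09],15],[[0,0,-0.0028],[-0.02,-0.0013,0.09],15],[[0,0,-0.0028],[-0.02,-0.0013,0.09],15]], "grip_n": 30}}

```text
time: 5.22
tool_pos: [429.3, 176.5, 59.6]
tcp_rot: [179.8, -15.2, 8.0]
ft_force: [-0.9, 6.2, 1.7]
finger_gap: 27.3
grip_force: 34.3
```

Create arc.py:
```python
import sys
from h import *
from bench import r, ticket, probe_bus, snapshot
yaw=np.radians(7.5);cx=np.array([np.cos(yaw),np.sin(yaw),0]);H=np.array([640.,203.5,55.5]);ez=np.array([0,0,1.])
s=probe_bus.sense();C=R.from_euler("xyz",s["tcp_rot"],degrees=True)
g=s["tool_pos"]-21*C.apply([0,0,1]);v=g-H;side=v-v@cx*cx-v@ez*ez
print("grip",g,"side",np.linalg.norm(side)); rad=np.hypot(v@cx,v[2]);a=np.degrees(np.arctan2(v[2],-(v@cx)));print("rad",rad,"polar",a)
tilt=lambda a:15-25*np.clip((a-6)/96,0,1)
for A in [float(x) for x in sys.argv[1:]]:
    q=H+side+rad*(-np.cos(np.radians(A))*cx+np.sin(np.radians(A))*ez)
    T=R.from_euler("z",7.5,degrees=True)*R.from_euler("y",-tilt(A),degrees=True)*R.from_euler("x",180,degrees=True)
    p=q+21*T.apply([0,0,1])
    print(A,np.round((C.inv()*T).as_rotvec(degrees=True),1),np.round(C.inv().apply(p-s["tool_pos"]),1))
```

```bash
python3 arc.py 10 14 18 22 26 30 34 38
```

```text
grip [423.8829028  175.76137846  79.87756717] side 0.7076279827658211
rad 219.24825169446035 polar 6.383748537239917
10.0 [ 0.  -1.2  0.5] [  5.    0.  -12.7]
14.0 [ 0.  -2.2  0.5] [ 11.6   0.1 -26.3]
18.0 [ 0.  -3.3  0.5] [ 19.2   0.2 -39.4]
22.0 [ 0.  -4.3  0.5] [ 27.6   0.3 -52. ]
26.0 [ 0.1 -5.4  0.5] [ 36.9   0.3 -63.9]
30.0 [ 0.1 -6.4  0.5] [ 47.    0.4 -75.1]
34.0 [ 0.1 -7.5  0.5] [ 57.8   0.5 -85.5]
38.0 [ 0.1 -8.5  0.5] [ 69.4   0.6 -95.2]
```

Converted, -95 mm / 800 = -0.1188, -86 mm / 800 = -0.1075, -8 degrees / 360 = -0.0222.

Call:
{"api": "steer_hand", "payload": {"plan": [[[0,-0.0028,0],[0.0063,0,-0.0163],15],[[0,-0.0056,0],[0.015,0,-0.0325],15],[[0,-0.0083,0],[0.0238,0,-0.0488],15],[[0,-0.0111,0],[0.035,0,-0.065],15],[[0,-0.0139,0],[0.0463,0,-0.08],15],[[0,-0.0167,0],[0.0588,0,-0.0938],15],[[0,-0.0194,0],[0.0725,0,-0.1075],15],[[0,-0.0222,0],[0.0863,0,-0.1188],15]]}}

```text
time: 6.22
tool_pos: [468.6, 181.6, 167.2]
tcp_rot: [179.7, -6.8, 8.0]
ft_force: [-3.7, 0.2, -5.0]
finger_gap: 27.6
grip_force: 34.8
```

```bash
python3 arc.py 41 45 49 53 57 61 65 69
```

```text
grip [466.17390591 181.38709441 188.03325902] side 0.7651315550119646
rad 219.70200476442548 polar 37.10237216854625
41.0 [ 0.2 -0.9  0.5] [ 10.4   0.1 -10.4]
45.0 [ 0.2 -1.9  0.5] [ 21.7   0.2 -20.3]
49.0 [ 0.2 -3.   0.5] [ 33.7   0.3 -29.4]
53.0 [ 0.2 -4.   0.5] [ 46.3   0.4 -37.6]
57.0 [ 0.2 -5.   0.5] [ 59.4   0.6 -44.9]
61.0 [ 0.2 -6.1  0.5] [ 73.    0.7 -51.2]
65.0 [ 0.2 -7.1  0.5] [ 87.    0.9 -56.6]
69.0 [ 0.2 -8.2  0.5] [101.4   1.  -60.9]
```

Converted, 101 mm / 800 = 0.1263, 87 mm / 800 = 0.1088, -8 degrees / 360 = -0.0222.

Call:
{"api": "steer_hand", "payload": {"plan": [[[0,-0.0028,0],[0.0125,0,-0.0125],15],[[0,-0.0056,0],[0.0275,0,-0.025],15],[[0,-0.0083,0],[0.0425,0,-0.0363],15],[[0,-0.0111,0],[0.0575,0,-0.0475],15],[[0,-0.0139,0],[0.0738,0.0013,-0.0563],15],[[0,-0.0167,0],[0.0913,0.0013,-0.0638],15],[[0,-0.0194,0],[0.1088,0.0013,-0.0713],15],[[0,-0.0222,0],[0.1263,0.0013,-0.0763],15]]}}

```text
time: 7.22
tool_pos: [560.9, 193.8, 239.6]
tcp_rot: [179.7, 1.3, 8.0]
ft_force: [-2.9, 0.6, -4.6]
finger_gap: 27.3
grip_force: 35.4
```

```bash
python3 arc.py 72 76 80 84 88 92 96 98 100 101.5 103
```

```text
grip [561.37419768 193.96132149 260.57166248] side 0.8056527972895724
rad 219.83343888985627 polar 68.88355613282035
72.0 [ 0.3 -0.9  0.5] [10.8  0.  -4.3]
76.0 [ 0.3 -2.   0.5] [25.1  0.1 -8.8]
80.0 [ 0.3 -3.   0.5] [ 39.7   0.3 -12.3]
84.0 [ 0.3 -4.1  0.4] [ 54.4   0.4 -14.8]
88.0 [ 0.3 -5.1  0.4] [ 69.3   0.5 -16.3]
92.0 [ 0.3 -6.1  0.4] [ 84.3   0.7 -16.6]
96.0 [ 0.3 -7.2  0.4] [ 99.2   0.8 -16. ]
98.0 [ 0.3 -7.7  0.4] [106.7   0.8 -15.2]
100.0 [ 0.3 -8.2  0.4] [114.1   0.9 -14.2]
101.5 [ 0.3 -8.6  0.4] [119.6   0.9 -13.3]
103.0 [ 0.3 -8.7  0.4] [125.2   1.  -12.2]
```

Converted, 112 mm / 800 = 0.14, 99 mm / 800 = 0.1238, -8 degrees / 360 = -0.0222.

Call:
{"api": "steer_hand", "payload": {"plan": [[[0,-0.0028,0],[0.0138,0,-0.005],15],[[0,-0.0056,0],[0.0313,0,-0.0113],15],[[0,-0.0083,0],[0.05,0,-0.015],15],[[0,-0.0111,0],[0.0675,0,-0.0188],15],[[0,-0.0139,0],[0.0863,0,-0.02],15],[[0,-0.0167,0],[0.105,0.0013,-0.0213],15],[[0,-0.0194,0],[0.1238,0.0013,-0.02],15],[[0,-0.0222,0],[0.14,0.0013,-0.0188],15]]}}

```text
time: 8.22
tool_pos: [672.4, 208.5, 252.5]
tcp_rot: [179.7, 9.3, 7.9]
ft_force: [-5.1, 0.1, -3.0]
finger_gap: 27.3
grip_force: 37.0
```

Call:
{"api": "steer_hand", "payload": {"plan": [[[0,0,0],[0.005,0,0.0013],15],[[0,0,0],[0.01,0,0.0013],15],[[0,0,0],[0.0138,0,0.0025],15],[[0,0,0],[0.0138,0,0.0025],15]]}}

```text
time: 8.72
tool_pos: [683.9, 210.0, 250.2]
tcp_rot: [179.7, 8.9, 7.9]
ft_force: [-1.2, 1.8, 4.4]
finger_gap: 27.5
grip_force: 38.4
```

```bash
python3 arc.py
```

```text
grip [687.15448421 210.57557917 270.97310871] side 0.860151338058265
rad 220.68423124432516 polar 102.4760166568898
```

Converted, 5 mm / 800 = 0.0063, 3 mm / 800 = 0.0038.

Call:
{"api": "steer_hand", "payload": {"plan": [[[0,0,0],[0.0038,0,0.0013],15],[[0,0,0],[0.0063,0,0.0013],15],[[0,0,0],[0.0063,0,0.0013],15]]}}

```text
time: 9.1
tool_pos: [686.6, 210.4, 249.5]
tcp_rot: [179.7, 9.2, 7.9]
ft_force: [-15.8, -1.2, 11.9]
finger_gap: 27.2
grip_force: 39.1
```

```bash
python3 arc.py
```

```text
grip [689.88489746 210.99004827 270.27886437] side 0.9146841511700258
rad 220.62123141437593 polar 103.21513120406424
```

Converted, -90 mm / 800 = -0.1125, -60 mm / 800 = -0.075.

Call:
{"api": "steer_hand", "payload": {"plan": [[[0,0,0],[0,0,0],60],[[0,0,0],[0,0,0],60],[[0,0,0],[0,0,0],60],[[0,0,0],[0,0,-0.0375],60],[[0,0,0],[0,0,-0.075],60],[[0,0,0],[0,0,-0.1125],60],[[0,0,0],[0,0,-0.1125],60]], "grip_n": 40}}

```text
time: 9.98
tool_pos: [703.5, 213.0, 339.5]
tcp_rot: [179.8, 8.7, 7.9]
ft_force: [1.1, 1.2, -0.3]
finger_gap: 60.1
grip_force: 0.0
```

```bash
python3 -c "
from h import *
go((560,110,345),0,7.5)
go((500,80,330),0,112.8)"
```

```text
from [703.5 213.  339.5] [179.8   8.7   7.9] t 9.975
rot [0.3 8.7 0.4] shift [-155.3   82.2   18.6]
from [703.5 213.  339.5] [179.8   8.7   7.9] t 9.975
rot [  -7.8    6.4 -104.7] shift [-215.9  103.6   43.1]
```

Converted, -155 mm / 800 = -0.1938, -117 mm / 800 = -0.1463, 9 degrees / 360 = 0.025.

Call:
{"api": "steer_hand", "payload": {"plan": [[[0,0.0056,0],[-0.0488,0.025,0.0063],60],[[0,0.0111,0],[-0.0975,0.0513,0.0113],60],[[0,0.0167,0],[-0.1463,0.0775,0.0175],60],[[0,0.025,0],[-0.1938,0.1025,0.0238],60],[[0,0.025,0],[-0.1938,0.1025,0.0238],60]]}}

```text
time: 10.6
tool_pos: [555.2, 108.5, 340.1]
tcp_rot: [179.7, 0.2, 7.9]
ft_force: [-0.1, 0.8, 0.0]
finger_gap: 60.2
grip_force: 0.0
```

Call:
{"api": "steer_hand", "payload": {"plan": [[[0,0,-0.0278],[0,0,0],60],[[0,0,-0.0556],[-0.0063,0,0],60],[[0,0,-0.0833],[-0.0125,0,0.025],60],[[0,0,-0.1111],[-0.0188,-0.0025,0.05],60],[[0,0,-0.1389],[-0.0188,-0.0025,0.075],60],[[0,0,-0.1667],[-0.0188,-0.0025,0.1],60],[[0,0,-0.1944],[-0.0188,-0.0025,0.125],60],[[0,0,-0.2222],[-0.0188,-0.0025,0.1438],60]]}}

```text
time: 11.6
tool_pos: [544.0, 109.8, 225.1]
tcp_rot: [-179.9, 0.3, 88.3]
ft_force: [-0.1, 0.1, -0.4]
finger_gap: 60.1
grip_force: 0.0
```

Call:
{"api": "steer_hand", "payload": {"plan": [[[0,0,-0.0278],[0,0,0],60],[[0,0,-0.0556],[0,0,0],60],[[0,0,-0.0694],[0,0,0],60],[[0,0,-0.0694],[0,0,0],60]]}}

```text
time: 12.1
tool_pos: [544.2, 109.8, 226.3]
tcp_rot: [-179.8, 0.2, 112.9]
ft_force: [-0.1, 0.6, 0.5]
finger_gap: 60.2
grip_force: 0.0
```

Run:
```python
from bench import r, ticket, probe_bus, snapshot
from h import *
np.set_printoptions(precision=1,suppress=True)
s=snapshot("wrist");np.save("pics/w4.npy",s,allow_pickle=True)
t=snapshot("scene");np.save("pics/s4.npy",t,allow_pickle=True)
cv2.imwrite("pics/w4.png",np.hstack([s["pixels"],t["pixels"][90:270,200:400].repeat(1,0)]) if 0 else cv2.resize(s["pixels"],(800,600)))
cv2.imwrite("pics/s4.png",cv2.resize(t["pixels"][60:260,160:420],(780,600)))
```

```text
(no output)
```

View pics/w4.png

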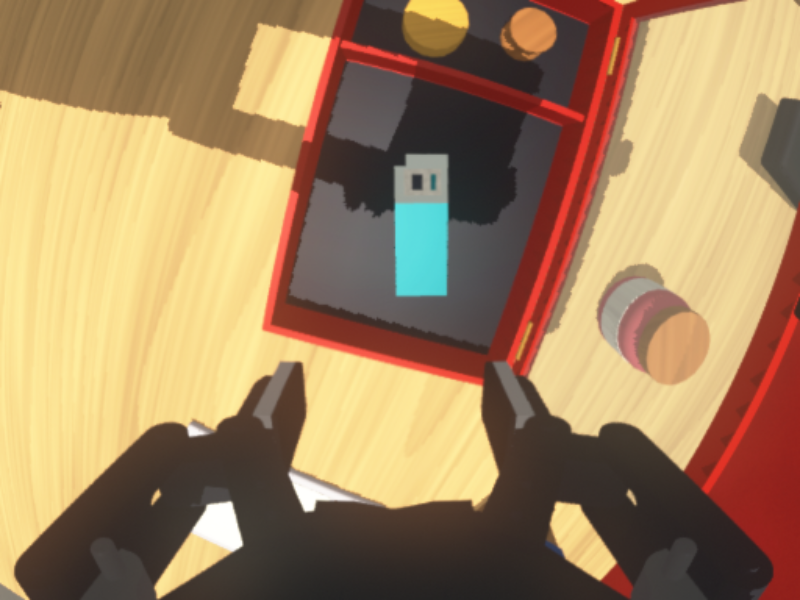

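View pics/s4.png

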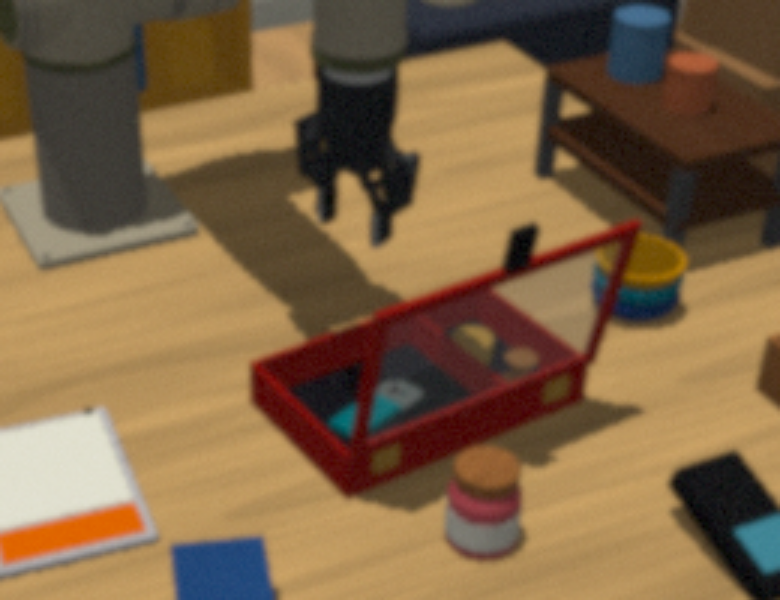

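Lid is resting back open. The plate lies nearly aligned with the image's vertical, with teal corners at (397,296) and (447,296), frosted corner at (448,154) and the notch at (395–406,154–165).

Run:
```python
from h import *
np.set_printoptions(precision=1,suppress=True)
w1,w2,w4=[load(n) for n in("w1","w2","w4")];k=1/1.5625
H=hsv(w4);m=(H[...,0]>80)&(H[...,0]<100)&(H[...,1]>90)&(H[...,2]>120)
b=max(blobs(m,200),key=lambda b:b[0][4]);print("teal",b[0]/k, rect(b[2])/k)
P=dict(T1=((462,24),(326,75),(447.5,296)),T2=((471,59),(334,107),(397,296.5)),F=((352,50),(234,106),(448,154)))
Q={}
for n,v in P.items():
    V=[(w,np.array(p)*k,1) for w,p in zip((w1,w2,w4),v)]
    print(n,*tri(V),tri(V[1:])[0]); Q[n]=plane(w4,np.array(v[2])*k,18,1)[0]
print(Q); ex=(Q["F"]-Q["T1"]);L=np.linalg.norm(ex);ex/=L
print("L",L,"yaw",np.degrees(np.arctan2(ex[1],ex[0])),"width",np.linalg.norm(Q["T1"]-Q["T2"]))
mid=(Q["T1"]+Q["T2"])/2; c=mid+55*ex; g=mid+(55-19)*ex; print("centre",c,"grasp",g)
yaw=np.degrees(np.arctan2(ex[1],ex[0]))
go((g[0],g[1],60),0,yaw);go((g[0],g[1],6.5),0,yaw)
```

```text
teal [ 393.8  203.1   54.7   93.8 3125. ] [[393.8 203.1]
 [446.9 203.1]
 [446.9 295.3]
 [393.8 295.3]]
T1 [595.9  92.6  15.3] 1.9379993258447583 [596.1  92.9  15.5]
T2 [559.2  78.6  20.3] 1.0007490247664135 [559.1  78.3  20.7]
F [552.  194.9  15.1] 0.6285707167638047 [552.1 195.2  14.9]
{'T1': array([597.2,  93.7,  18. ]), 'T2': array([560.4,  77.6,  18. ]), 'F': array([551.8, 195.1,  18. ])}
L 111.11394099634151 yaw 114.14262360613412 width 40.15017913988395
centre [556.3 135.8  18. ] grasp [564.1 118.5  18. ]
from [544.1 109.6 226.6] [-179.8    0.2  112.8] t 12.2
rot [-0.2  0.2 -1.3] shift [  1.   22.4 166.5]
from [544.1 109.6 226.6] [-179.8    0.2  112.8] t 12.2
rot [-0.2  0.2 -1.3] shift [  1.2  22.5 220. ]
```

Converted, 200 mm / 800 = 0.25, 190 mm / 800 = 0.2375, -1 degrees / 360 = -0.0028.

Call:
{"api": "steer_hand", "payload": {"plan": [[[0,0,-0.0028],[0,0.0125,0.0625],60],[[0,0,-0.0028],[0.0013,0.0275,0.125],60],[[0,0,-0.0028],[0.0013,0.0275,0.1875],60],[[0,0,-0.0028],[0.0013,0.0275,0.2375],60],[[0,0,-0.0028],[0.0013,0.0275,0.25],60],[[0,0,-0.0028],[0.0013,0.0275,0.25],60]]}}

```text
time: 12.95
tool_pos: [563.7, 118.0, 27.3]
tcp_rot: [-179.8, 0.2, 113.9]
ft_force: [0.7, -0.8, 0.6]
finger_gap: 59.8
grip_force: 0.0
```

```bash
python3 -c "
from h import *
go((564.1,118.5,6.5),0,113.6)"
```

```text
from [563.7 118.   27.3] [-179.8    0.2  113.9] t 12.95
rot [-0.2  0.2  0.3] shift [ 0.4  0.6 20.8]
```

The rows are not in the units I measure in: shifts go in shares of 800 mm and turns go in shares of 360 degrees. I convert before sending: 20.5 mm / 800 = 0.0256, 20 mm / 800 = 0.025.

Call:
{"api": "steer_hand", "payload": {"plan": [[[0,0,0],[0,0,0.0125],60],[[0,0,0],[0,0,0.025],60],[[0,0,0],[0,0,0.0256],60],[[0,0,0],[0,0,0.0256],30],[[0,0,0],[0,0,0.0256],30],[[0,0,0],[0,0,0.0256],30],[[0,0,0],[0,0,0.0256],30],[[0,0,0],[0,0,0.0256],30]], "grip_n": 40}}

```text
time: 13.95
tool_pos: [564.1, 117.9, 7.1]
tcp_rot: [-179.9, 0.3, 114.0]
ft_force: [-0.1, 0.9, 4.3]
finger_gap: 38.7
grip_force: 40.7
```

```bash
python3 -c "
from bench import r, ticket, probe_bus, snapshot;from h import *
s=snapshot('wrist');cv2.imwrite('pics/w5.png',s['pixels'])"
```

```text
(no output)
```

View pics/w5.png

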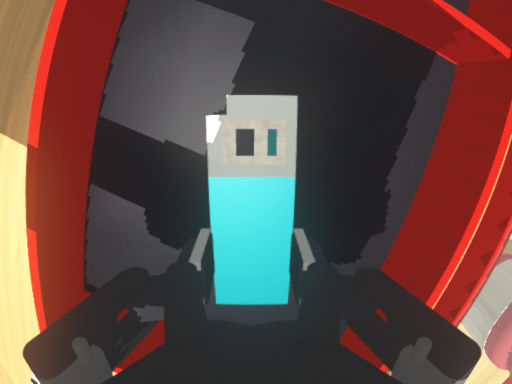

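The fingers hold the teal part (rows 228–270), clear of the frosted end (rows 95–177). Lifting.

Converted, -130 mm / 800 = -0.1625, -115 mm / 800 = -0.1438.

Call:
{"api": "steer_hand", "payload": {"plan": [[[0,0,0],[0,0,-0.0063],30],[[0,0,0],[0,0,-0.0188],30],[[0,0,0],[0,0,-0.0438],30],[[0,0,0],[0,0,-0.075],30],[[0,0,0],[0,0,-0.1125],30],[[0,0,0],[0,0,-0.1438],30],[[0,0,0],[0,0,-0.1625],30],[[0,0,0],[0,0,-0.1625],30]]}}

```text
time: 15.0
tool_pos: [564.7, 118.6, 138.6]
tcp_rot: [180.0, 0.3, 113.9]
ft_force: [-0.7, -0.2, -0.7]
finger_gap: 38.9
grip_force: 40.3
```

```bash
python3 -c "
from h import *
# plate middle above pad middle; grasp at -19 along plate x
e=np.array([np.cos(np.radians(-4.5)),np.sin(np.radians(-4.5))]);g=np.array([526.9,-213.8])-19*e
print(g);go((g[0],g[1],137),0,-4.5)"
```

```text
[ 507.95857066 -212.30927718]
from [564.7 118.6 138.6] [180.    0.3 113.9] t 15.0
rot [3.000e-01 1.000e-01 1.184e+02] shift [-279.4 -186.2    2.9]
```

Converted, -150 mm / 800 = -0.1875, -100 mm / 800 = -0.125, 60 degrees / 360 = 0.1667.

Call:
{"api": "steer_hand", "payload": {"plan": [[[0,0,0.0111],[-0.01,-0.0063,0],30],[[0,0,0.0333],[-0.03,-0.02,0],30],[[0,0,0.0556],[-0.0563,-0.0375,0],30],[[0,0,0.0778],[-0.0825,-0.055,0],30],[[0,0,0.1],[-0.1088,-0.0725,0],30],[[0,0,0.1222],[-0.135,-0.09,0],30],[[0,0,0.1444],[-0.1613,-0.1075,0],30],[[0,0,0.1667],[-0.1875,-0.125,0],30]]}}

```text
time: 16.0
tool_pos: [532.0, -59.8, 135.9]
tcp_rot: [180.0, 0.3, 53.7]
ft_force: [-1.1, -0.4, -0.9]
finger_gap: 38.7
grip_force: 40.3
```

```bash
python3 -c "
from h import *
go((508,-212.3,111),0,-4.5)"
```

```text
from [532.  -59.8 135.9] [180.    0.3  53.7] t 16.0
rot [ 0.2  0.3 58.2] shift [-137.    71.    25.7]
```

Converted, -137 mm / 800 = -0.1713, -127 mm / 800 = -0.1588, 58 degrees / 360 = 0.1611.

Call:
{"api": "steer_hand", "payload": {"plan": [[[0,0,0.0222],[-0.0238,0.0125,0.0038],30],[[0,0,0.0444],[-0.0475,0.025,0.0088],30],[[0,0,0.0667],[-0.0713,0.0375,0.0138],30],[[0,0,0.0889],[-0.095,0.05,0.0188],30],[[0,0,0.1111],[-0.1188,0.0625,0.0225],30],[[0,0,0.1333],[-0.1413,0.0738,0.0263],30],[[0,0,0.15],[-0.1588,0.0825,0.03],30],[[0,0,0.1611],[-0.1713,0.0888,0.0325],30]]}}

```text
time: 17.0
tool_pos: [508.7, -212.1, 110.4]
tcp_rot: [179.8, 0.1, -4.2]
ft_force: [0.6, 0.4, -0.7]
finger_gap: 38.9
grip_force: 40.3
```

Call:
{"api": "steer_hand", "payload": {"plan": [[[0,0,0],[0,0,0],30],[[0,0,0],[0,0,0],30],[[0,0,0],[0,0,0],30]]}}

```text
time: 17.38
tool_pos: [509.9, -211.3, 112.0]
tcp_rot: [179.7, 0.0, -4.0]
ft_force: [-0.4, -0.4, -1.7]
finger_gap: 39.0
grip_force: 40.3
```

Run:
```python
from bench import r, ticket, probe_bus, snapshot
from h import *
go((508,-212.3,111),0,-4.5)
for n in("wrist","scene","top"):
    s=snapshot(n);np.save(f"pics/{n}6.npy",s,allow_pickle=True)
    if n=="wrist":a=s["pixels"]
    if n=="scene":b=s["pixels"]
cv2.imwrite("pics/f6.png",cv2.resize(np.hstack([a,b]),(800,300)) if 0 else np.vstack([cv2.resize(a,(400,300)),cv2.resize(b,(400,300))]))
```

```text
from [ 509.9 -211.3  112. ] [179.7   0.   -4. ] t 17.375
rot [0.3 0.  0.5] shift [-1.9  1.2  1. ]
```

View pics/f6.png

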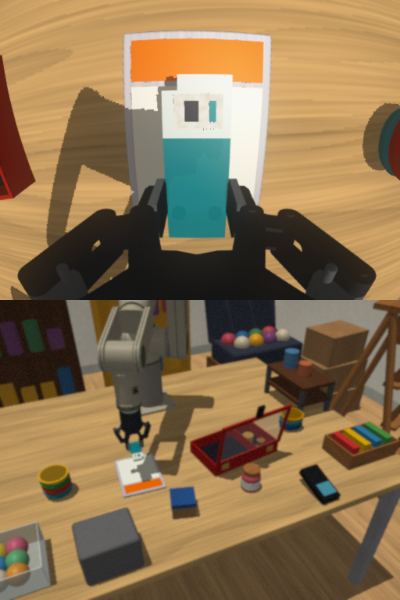

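The plate is held label up, its frosted end (232,75) toward the orange band, and the lid is still open. I'll check the plate's pose against the pad numerically.

Run:
```python
from h import *
np.set_printoptions(precision=1,suppress=True)
w=load("wrist6");k=1.28
P={n:plane(w,np.array(p)*k,z,1)[0] for n,p,z in [("T1",(226,237),123),("T2",(168,237),123),("B1",(229.5,139),123),("B2",(164.5,139),123),("F",(232,75),123),("padA",(124,34),10),("padB",(270,36),10)]}
print(P)
m=(P["T1"]+P["T2"])/2;b=(P["B1"]+P["B2"])/2;e=b-m;print("teal len",np.linalg.norm(e),np.linalg.norm(P["T1"]-P["T2"]),"yaw",np.degrees(np.arctan2(e[1],e[0])))
e2=P["F"]-P["T1"];print("len",np.linalg.norm(e2),"yaw",np.degrees(np.arctan2(e2[1],e2[0])));c=m+55*e/np.linalg.norm(e);print("centre",c)
d=P["padA"]-P["padB"];print("pad far edge yaw-90",np.degrees(np.arctan2(d[1],d[0]))-90,np.linalg.norm(d))
```

```text
{'T1': array([ 474.9, -231. ,  123. ]), 'T2': array([ 477.9, -189.5,  123. ]), 'B1': array([ 547.2, -234.3,  123. ]), 'B2': array([ 549.9, -195.9,  123. ]), 'F': array([ 584.6, -237.3,  123. ]), 'padA': array([ 640.6, -144.2,   10. ]), 'padB': array([ 628. , -299.5,   10. ])}
teal len 72.35615972199074 41.613184615413466 yaw -3.8320236050843506
len 109.91399851555425 yaw -3.2832233699162923
centre [ 531.2 -214.   123. ]
pad far edge yaw-90 -4.616706100983208 155.88343087845433
```

Converted, -4 mm / 800 = -0.005, -2 mm / 800 = -0.0025, 0.7 degrees / 360 = 0.0019.

Call:
{"api": "steer_hand", "payload": {"plan": [[[0,0,0.0019],[-0.0025,0,0.0006],30],[[0,0,0.0019],[-0.005,0,0.0013],30],[[0,0,0.0019],[-0.005,0,0.0013],30],[[0,0,0.0019],[-0.005,0,0.0013],30],[[0,0,0.0019],[-0.005,0,0.0013],30],[[0,0,0.0019],[-0.005,0,0.0013],30]]}}

```text
time: 18.27
tool_pos: [506.0, -211.6, 111.2]
tcp_rot: [179.7, -0.0, -4.7]
ft_force: [-0.6, -0.2, -0.4]
finger_gap: 38.8
grip_force: 40.3
```

```bash
python3 -c "
from bench import r, ticket, probe_bus, snapshot
print(abs(probe_bus.sense()['qd']).max(),probe_bus.sense()['finger_gap']);print(ticket.hand_in())"
```

```text
0.13200248066399667 38.837149126670425
the job is handed in; nothing more can be done
None
```

I handed the job in at 18.3 s: the lid is open on its stop, and the sample is held motionless by its teal part, level and label up about 10 cm above the middle of the light pad, with its frosted end toward the orange end. I did not measure the bowls and other goods again at the end, but they looked undisturbed in the last pictures.

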